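# Hold a hydraulic bleed valve open with its bayonet key

## Task

Open the bleed valve on the bench and hold it open: press the valve's lever down until it clicks and stays down by itself, which draws the shutter off the socket. Then pick up the two-lugged bleed key, put its lugs through the socket's slots, push it down against the spring and turn it clockwise (seen from above) about a quarter turn to the stop. Finish still gripping the key, turned to the stop and kept pressed fully home with its flange down on the socket (if you let go, the spring lifts it and the valve shuts), and leave the other things on the bench alone.

Things in the scene. Friction and masses are not known exactly. Their poses are not given: they have to be found in the camera images.
- bleed_valve: bleed valve bolted to the bench: grey base plate 80 x 190 x 8 mm, on it an upright round steel bayonet socket, 56 mm diameter, top face 72 mm above the bench. Origin on the bench under the socket's axis, z up. The socket's two entry slots lie along its +x and -x; shutter and lever stand on its +y side. Inside is a sprung brass poppet
- socket_mouth (a point): centre of the socket's top face, on its axis; axes as bleed_valve. Bore 27 mm, slots 13 mm wide and open to the outside, lip 7 mm thick; below the lip the lugs can turn clockwise only (seen from above), 80 degrees (1.40 rad) from the slots to a fixed stop. A fixed thick black hose arches over the bench between the valve and the key, up to about 140 mm high
- shutter_edge (a point): edge of the flat steel shutter (46 mm wide, 3 mm thick, its top 76 mm above the bench) on the side of the socket's axis. With the lever up it lies 9 mm past the axis on the -y side, covering the bore; with the lever down 24 mm from the axis on the +y side, clear of the key
- lever_pad (a point): centre of the top of the lever's dark ribbed paddle (36 x 34 mm), where it is pressed down. It turns about a hinge along the valve's x axis, 95 mm to the +y side of the socket's axis and 26 mm above the bench. With the lever up it is 63 mm above the bench and 153 mm from the socket's axis, with the lever down 17 mm and 163 mm
- release_lever (a joint): angle of the lever: 0 up (sprung back), grows as the paddle is pressed, 0.70 rad fully down. The spring resists with 4 to 8 N at the paddle; beyond 0.55 rad the detent pulls it on to 0.70 and holds it there
- poppet (a joint): how far the poppet is pressed in, m: 0 at rest, 0.011 with the key fully home. Its spring pushes up with 3 N at rest and about 11 N at 0.011. A locked key that is let go rises until its lugs meet the lip, poppet at about 0.0065, and the valve is shut
- bleed_key: loose steel bayonet key, 66.5 mm tall, about 180 g, standing upright on the bench. Origin at the centre of its underside, z up. Nose and stem 22 mm diameter; two lugs along x and -x, 38 mm over both, 8 mm wide, 10 to 16 mm up; flange 40 mm diameter, 27.5 to 32.5 mm up. In the socket: lugs enter the slots with the origin 62 mm above the bench
- key_grip (a point): centre of the key's dark flat grip, 40 mm along x, 20 mm thick along y, from 32.5 to 66.5 mm above the key's origin; this point is 50.5 mm above it, axes as bleed_key. Half a turn round it is the same. In the socket the key meets the poppet with its origin 55.5 mm above the bench, its lugs are free to turn below 49 mm, fully home is 44.5 mm
- bolt_m14: bystander: steel hexagon bolt lying down, 24 x 59 x 22 mm; origin under its centre
- nut_m16b: bystander: steel hexagon nut, 24 x 28 x 13 mm; origin under its centre
- wood_block: bystander: small wooden block, 45 x 90 x 32 mm; origin under its centre
Not all that is in view belongs to the job. What is shaped like the bleed_key but pink is not meant.

How it is judged:
By the outcome, as a careful person would: the job done as asked, in the order asked, and still so for the second after the job is handed in, while the arm keeps its last pose, push and grip.
It also fails if it takes over 58 s, if anything falls off the work surface, if the arm or the gripper's body presses on something with over 40 N, if the wrist force passes 120 N, or if a joint passes its speed limit or range.

## Robot

A 6-joint arm with a two-finger parallel gripper is mounted at the origin on a cart in front of the work surface, level with it; the furniture and walls round the work are solid. World frame = base frame: x ahead of the robot, y to its left, z up, the work surface at z = 0. Lengths are in m, angles in rad, forces in N, time in s.
With the tool pointing down it reaches from about 0.35 to 0.975 m from the base axis. Payload 4.9 kg.
Tool frame: the origin (TCP) lies between the finger pads; the fingertips stand 19 mm ahead of it and the grasp point (between the pads) is the TCP; z points along the fingers, y is the line along which they close (so a half turn about z gives the same grasp; the last joint's range is limited). The gripper opens to 85 mm and grips with 20 to 120 N. Pads are 22 mm wide; open, the fingers measure 114 mm over their backs; the gripper's body (76 mm by 85 mm) begins 54 mm behind the grasp point. The pads swing forward as they close: fully open they stand 13 mm farther back than shut.
Start: joints at [1.157, 0.053, 1.613, -0, 1.476, -0.119], TCP at [0.182, 0.598, 0.224] pointing down, gripper open.
Joint ranges: [-3.01, 3.01], [-1.01, 2.22], [0.06, 2.58], [-1.02, 4.17], [0.09, 2.62], [-3.14, 3.14]. Speed limits (rad/s): [2.57, 2.57, 3.14, 3.14, 3.14, 3.14].

## Interface

Orientations are given as a rotation vector (axis times angle).
In Python, from station import ctrl gives the robot as it stands. The module is installed in compiled form; this text tells all that it offers.
- The arm moves only by the tool servo_tool, never from a script. Its argument "increments" is a list that holds one entry, the list of rows, each a list of 5 numbers: the finger opening in cm, from 0 to 8.54, then the shift along the tool's x, y, z in cm, then the turn about the tool's z in degrees. A call has 1 to 5 rows; each row is the pose to reach, as a shift and turn from the pose commanded when the call began, along the tool's axes at that moment; what a row does not reach only later rows make up. A row lasts 1/10 s, in which the tool goes at most 50 mm and 8.59 degrees, less where a joint would pass 70% of its speed; a pose out of reach is approached as far as the arm can. A call with a gripper value outside its range is refused whole. The fingers move at their own pace and stop on an object; "newtons" is the grip in N (left out, the last holds). Time passes only in rows, so rows that repeat a pose let the fingers close. It gives the time, the measured TCP pose, the force, the opening and the grip force at its end, in the units of the state.
- ctrl.get_obs(): the state, without advancing time (a new reading comes with each control period).
- ctrl.get_image(name): name is "scene" or "top" or "wrist"; returns a dict with "img" (400x640x3 uint8, red, green, blue), "fx", "fy", "cx", "cy" (pixels), "rvec" (rotation vector, rad) and "tvec" (3), from world to camera coordinates, as OpenCV has them; the wrist camera has in their place "mount" (4x4, takes a point from camera to tool coordinates, whose origin is the TCP and whose axes are the flange's). Camera axes: x right, y down, z forward; pixel columns grow to the right and rows downward; lengths in m; the calibration is good to about 2 mm. The wrist camera is an equidistant fisheye: a pixel r from the principal point sees the ray r / f radians off the axis. A picture is of the moment at which its call begins: read the wrist's pose just before it. There is no depth.
- ctrl.finish_job(): hands the job in; it is judged then, once.
The state is a dict: "t": time; "q": joint angles; "dq": joint speeds; "effort": joint torques, N m; "tool_pos": TCP position; "tool_rot": TCP orientation; "contact_force": force on the tool from outside, world axes, zero at the start; "wrist_torque": the same for the moment, N m; "opening": finger opening in m; "grip_force": force on a finger pad.
Only numpy, scipy, OpenCV 4.12 (cv2) and the standard library are available. Lean on these libraries where they do the work, as an engineer would, in place of code of your own. Each camera call takes 0.05 s, during which the arm holds its last target. There are 200 camera calls.

## Working session

There is one attempt and no reset: what is moved stays moved. The work goes in short steps, Python scripts to look and compute and a tool call to move; the robot and the scene stay as the last step left them, time stands still between calls to the robot, and variables do not carry over. Pictures are saved under pics/ and viewed, at most 10 in all, crops included, and the job is handed in when it is done.

Besides the shell and the picture viewer there is one more tool, called after ">>>" as a command line: name --argument value ..., lists and objects as JSON in quotes. servo_tool: Moves the arm, as the interface text tells. Its arguments: {"type":"object","properties":{"increments":{"type":"array"},"newtons":{"type":"number"}},"required":["increments"]}

```bash
mkdir -p pics
cat > h.py <<'E'
import numpy as np,cv2,sys
from scipy.spatial.transform import Rotation as R
from station import ctrl
def snap(n,f,crop=None,s=1):
    d=ctrl.get_image(n);im=d.pop('img')[:,:,::-1].copy()
    cv2.imwrite(f'pics/{f}_full.png',im)
    if crop: x0,y0,x1,y1=crop;im=im[y0:y1,x0:x1]
    cv2.imwrite(f'pics/{f}.png',cv2.resize(im,None,fx=s,fy=s,interpolation=cv2.INTER_CUBIC));return d
def ray(d,u,v):
    Rm=R.from_rotvec(d['rvec']).as_matrix();t=np.array(d['tvec'])
    return -Rm.T@t, Rm.T@np.array([(u-d['cx'])/d['fx'],(v-d['cy'])/d['fy'],1])
def atz(d,u,v,z):
    o,r=ray(d,u,v);return o+r*(z-o[2])/r[2]
def wray(d,o,u,v):
    a=np.array([u-d['cx'],v-d['cy']]);r=np.hypot(*a);th=r/d['fx'];a=a/max(r,1e-9)
    c=np.array([*(np.sin(th)*a),np.cos(th)]);M=np.array(d['mount'])
    Rt=R.from_rotvec(o['tool_rot']).as_matrix()
    return Rt@M[:3,3]+o['tool_pos'],Rt@M[:3,:3]@c
def watz(d,o,u,v,z):
    p,r=wray(d,o,u,v);return p+r*(z-p[2])/r[2]
E
python3 - <<'E'
from h import *
import pickle
o=ctrl.get_obs();print(o)
a=snap('scene','s1');b=snap('top','t1');w=snap('wrist','w1')
pickle.dump((o,a,b,w),open('d1.pkl','wb'));print(a,b,w)
i=[cv2.imread(f'pics/{n}1.png') for n in 'stw']
E
```

```text
{'t': 0.0, 'q': array([ 1.15702277e+00,  5.33915144e-02,  1.61433378e+00,  9.13466119e-06,
        1.47599500e+00, -1.18996072e-01]), 'dq': array([ 1.99231921e-03, -1.10309471e-05,  2.91023557e-04,  1.98441608e-03,
        5.82118056e-04, -3.93341493e-04]), 'effort': array([-6.35171250e-05, -3.93685949e+01, -3.70175779e+01, -3.72982925e-06,
        6.91266774e-03,  1.29216360e-05]), 'tool_pos': array([0.181309  , 0.59743973, 0.22251779]), 'tool_rot': array([-0.46127833, -3.10696675,  0.00321986]), 'contact_force': array([-0.64916754,  0.30224847, -0.32012271]), 'wrist_torque': array([-0.01933787, -0.01361486, -0.01719566]), 'grip_force': 0.0, 'opening': 0.08591070640650242}
{'fx': 377.68024045606126, 'fy': 377.68024045606126, 'cx': 315.79213465323005, 'cy': 203.73581248264423, 'rvec': array([ 0.84520095, -2.64680453,  0.97548613]), 'tvec': array([0.52810735, 0.17572793, 0.80313735])} {'fx': 370.4766960020345, 'fy': 370.4766960020345, 'cx': 321.0586959824217, 'cy': 194.73406327043762, 'rvec': array([ 2.10504277, -2.1404882 ,  0.17626468]), 'tvec': array([0.16466073, 0.51626445, 1.00036234])} {'fx': 309.70691628693146, 'fy': 309.70691628693146, 'cx': 323.9236696016614, 'cy': 197.36445345714975, 'mount': array([[-3.07878944e-04, -9.63607224e-01, -2.67321946e-01,
         6.78160457e-02],
       [ 9.99999750e-01, -1.26470793e-04, -6.95830252e-04,
        -1.58557846e-03],
       [ 6.36698639e-04, -2.67322094e-01,  9.63607022e-01,
        -1.50910472e-01],
       [ 0.00000000e+00,  0.00000000e+00,  0.00000000e+00,
         1.00000000e+00]])}
```

View pics/s1.png

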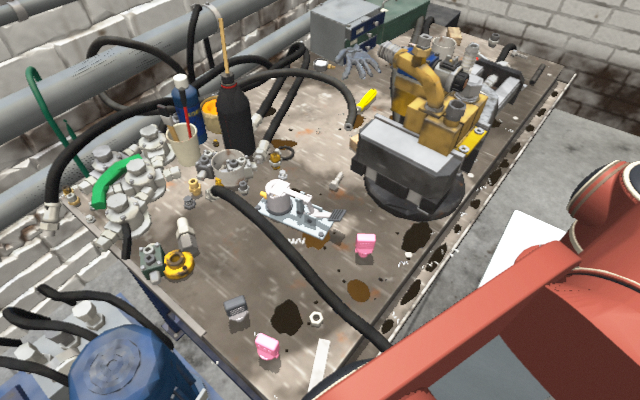

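View pics/t1.png

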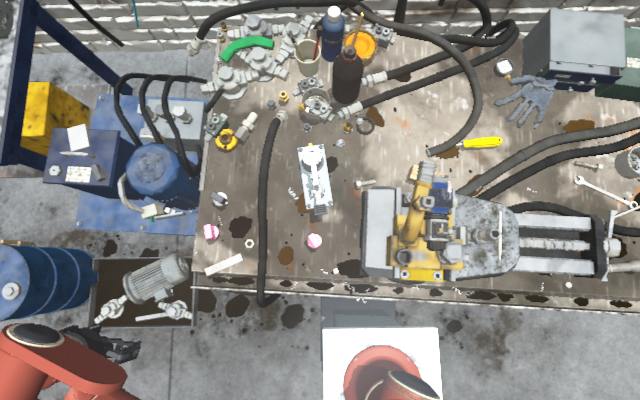

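Scene view: the dark-gripped steel key is at about (235,307) and is top (219,199). It could be confused with the pink look-alikes at (266,345) and (365,243) (top (211,232) and (314,241)), or the fitting at (184,230). I choose the dark one. The valve is at (278,200), with its paddle at (338,214). The hose arches between the two. Next is a close crop.

Run:
```python
import cv2,numpy as np
s=cv2.imread('pics/s1.png');t=cv2.imread('pics/t1.png')
f=lambda im,x,y,w,h,k:cv2.resize(im[y:y+h,x:x+w],(w*k,h*k),interpolation=cv2.INTER_CUBIC)
a=f(s,250,170,100,75,4);b=f(t,280,135,50,75,6)[:450]
c=f(s,210,285,50,50,5);d=f(t,200,180,50,50,5)
C=np.zeros((600,800,3),np.uint8)
C[:300,:400]=a;C[:450,400:700]=b;C[300:550,:250]=c
C[450:600,400:700]=d[20:170,:250].repeat(1,0)[:, :250] if 0 else cv2.copyMakeBorder(d[20:170],0,0,0,50,0)
cv2.imwrite('pics/c1.png',C)
```

```text
(no output)
```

View pics/c1.png

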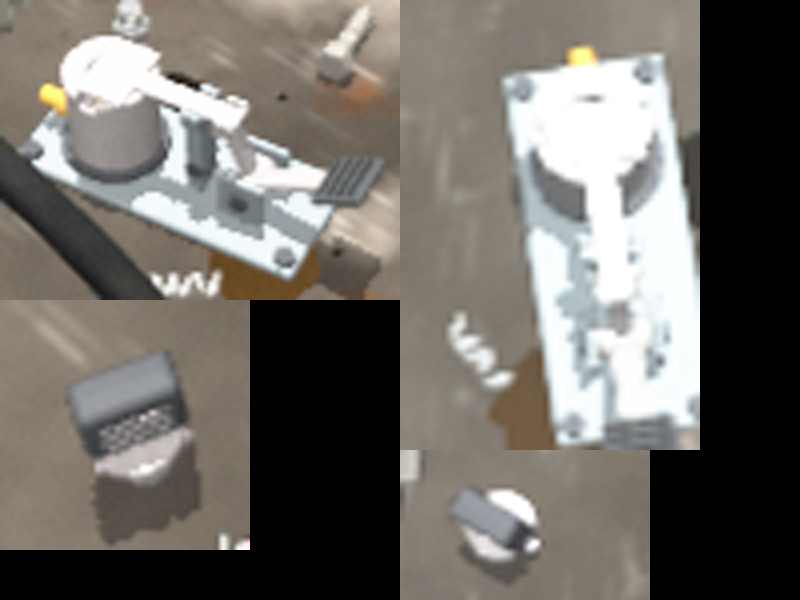

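Run:
```python
from h import *
import pickle
o,a,b,w=pickle.load(open('d1.pkl','rb'))
def tri(p,q):
    L=[ray(a,*p),ray(b,*q)];A=0;B=0
    for c,r in L:
        r=r/np.linalg.norm(r);P=np.eye(3)-np.outer(r,r);A=A+P;B=B+P@c
    return np.linalg.solve(A,B)
T=lambda u,v,z:atz(b,280+(u-400)/6,135+v/6,z).round(4)
S=lambda u,v,z:atz(a,250+u/4,170+v/4,z).round(4)
print('sock top',T(593,125,.074),'scene',S(110,68,.074))
print('pad',T(638,437,.063),S(350,180,.063))
print('plate',T(503,78,.008),T(663,55,.008),T(557,443,.008),'sc',S(287,277,.008),S(22,172,.008))
K=lambda u,v,z:atz(b,200+(u-400)/5,180+(v-430)/5,z).round(4)
print('key',K(489,510,.0665),K(462,500,.0665),K(520,530,.0665),atz(a,234.4,301,.0665))
k=lambda u,v:atz(a,210+u/5,285+(v-300)/5,.0665).round(4)
print(k(70,392),k(165,352),k(188,375),k(88,418))
print('tool R',R.from_rotvec(o['tool_rot']).as_matrix().round(3))
```

```text
sock top [0.6255 0.179  0.074 ] scene [0.6274 0.1826 0.074 ]
pad [0.4793 0.1603 0.063 ] [0.473  0.1631 0.063 ]
plate [0.67  0.226 0.008] [0.6804 0.1457 0.008 ] [0.485  0.2005 0.008 ] sc [0.485  0.2051 0.008 ] [0.6585 0.2351 0.008 ]
key [0.517  0.4432 0.0665] [0.523  0.4585 0.0665] [0.5054 0.4256 0.0665] [0.51584024 0.44856259 0.0665    ]
[0.5281 0.4632 0.0665] [0.5105 0.4309 0.0665] [0.4973 0.4329 0.0665] [0.5156 0.4668 0.0665]
tool R [[-0.957  0.291 -0.001]
 [ 0.291  0.957 -0.002]
 [ 0.    -0.002 -1.   ]]
```

View pics/w1.png

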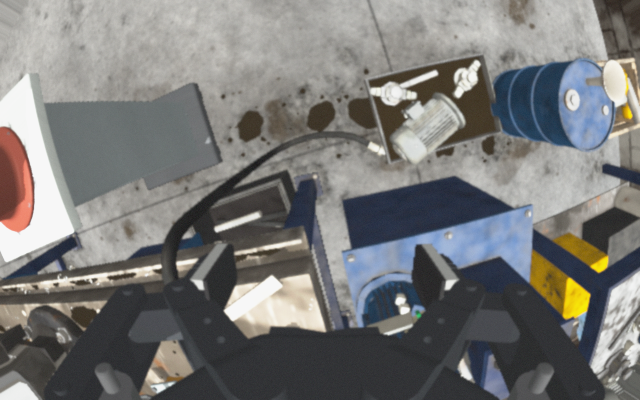

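The crop confirms the choice: dark flat grip, light flange and white lug on the key. The valve's socket top is at about (277,187) in the scene view and its paddle at about (337,215). The wrist view only shows the floor. I'll go above the paddle with the fingers closed.

>>> servo_tool --increments '[[[0, -3.6, -2.9, 0, 0], [0, -7.2, -5.8, 0, 0], [0, -10.8, -8.7, 0, 0], [0, -14.4, -11.6, 0, 0], [0, -18, -14.5, 0, 0]]]' --newtons 60

```text
t: 0.65
tool_pos: [0.3122, 0.4053, 0.2235]
tool_rot: [-0.461, -3.108, 0.0]
contact_force: [0.5, 1.0, 0.6]
opening: 0.0124
grip_force: 0.0
```

>>> servo_tool --increments '[[[0, -3.6, -2.9, 0, 0], [0, -7.2, -5.8, 0, 0], [0, -10.8, -8.7, 0, 0], [0, -14.4, -11.6, 0, 0], [0, -18, -14.5, 0, 0]]]'

```text
t: 1.15
tool_pos: [0.4424, 0.2142, 0.2237]
tool_rot: [0.461, 3.107, 0.0]
contact_force: [0.9, 0.7, 0.9]
opening: -0.0
grip_force: 0.0
```

>>> servo_tool --increments '[[[0, -2.5, -2, 0, 8], [0, -4.9, -4, 0, 16], [0, -4.9, -4, 0, 24], [0, -4.9, -4, 0, 32], [0, -4.9, -4, 0, 40]]]'

```text
t: 1.65
tool_pos: [0.477, 0.1629, 0.2233]
tool_rot: [-1.505, -2.757, 0.001]
contact_force: [-0.3, 0.5, 0.6]
opening: -0.0
grip_force: 0.0
```

>>> servo_tool --increments '[[[0, 0, 0, 0, 8], [0, 0, 0, 0, 16], [0, 0, 0, 0, 24], [0, 0, 0, 0, 25.3], [0, 0, 0, 0, 25.3]]]'

```text
t: 2.15
tool_pos: [0.4769, 0.1634, 0.2236]
tool_rot: [-2.062, -2.37, 0.0]
contact_force: [0.4, 0.2, 0.2]
opening: 0.0
grip_force: 0.0
```

Run:
```python
from h import *
import pickle
o=ctrl.get_obs();w=snap('wrist','w2');pickle.dump((o,w),open('d2.pkl','wb'))
print(o['t'],o['tool_pos'],R.from_rotvec(o['tool_rot']).as_matrix().round(3),o['q'].round(2),o['contact_force'])
```

```text
2.15 [0.47690571 0.16339279 0.22355961] [[-0.138  0.99  -0.   ]
 [ 0.99   0.138 -0.   ]
 [-0.    -0.    -1.   ]] [ 0.18 -0.24  1.89  0.    1.5   0.04] [0.38984961 0.15804052 0.21955984]
```

View pics/w2.png

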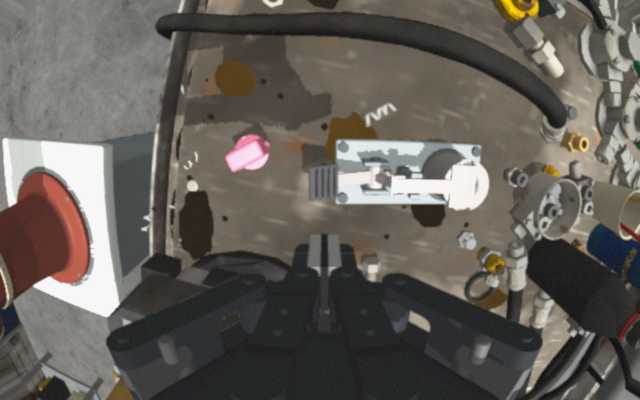

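Wrist view: paddle at (322,181), socket top around (463,184), plate corners (336,141), (481,146), (336,205).

Run:
```python
from h import *
import pickle
o,w=pickle.load(open('d2.pkl','rb'))
for u,v,z in [(322,181,.063),(463,184,.074),(336,141,.008),(481,146,.008),(336,205,.008),(248,153,.06)]: print(u,v,watz(w,o,u,v,z).round(4))
im=cv2.imread('pics/w2_full.png')[125:225,300:500];cv2.imwrite('pics/c2.png',cv2.resize(im,None,fx=4,fy=4,interpolation=cv2.INTER_CUBIC))
```

```text
322 181 [0.4744 0.1602 0.063 ]
463 184 [0.6233 0.1813 0.074 ]
336 141 [0.4855 0.1985 0.008 ]
481 146 [0.6726 0.2243 0.008 ]
336 205 [0.497  0.1204 0.008 ]
248 153 [0.394  0.1789 0.06  ]
```

View pics/c2.png

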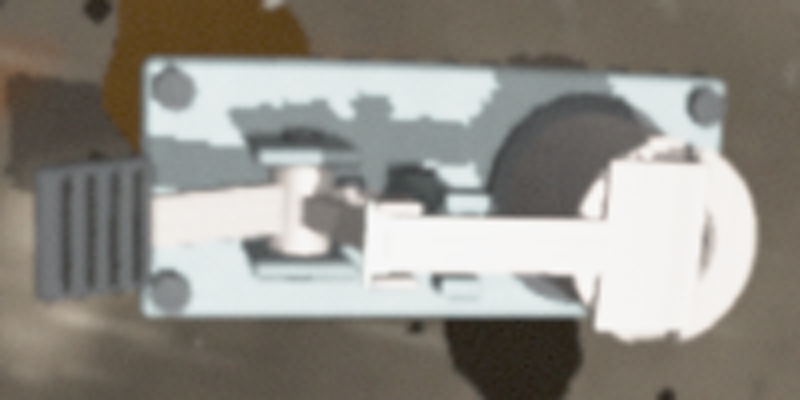

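Shutter and socket agree: valve yaw is about 8°, socket about (0.625, 0.181), paddle about (0.474, 0.160). Pressing the lever now.

>>> servo_tool --increments '[[[0, -0.3, -0.8, 3, 0], [0, -0.3, -0.8, 7, 0], [0, -0.3, -0.8, 11, 0], [0, -0.3, -0.8, 13, 0], [0, -0.3, -0.8, 13, 0]]]'

```text
t: 2.7
tool_pos: [0.4664, 0.1588, 0.0897]
tool_rot: [-2.06, -2.365, 0.01]
contact_force: [-0.4, -0.3, -0.4]
opening: 0.0
grip_force: 0.0
```

>>> servo_tool --increments '[[[0, 0, 0, 1, 0], [0, 0, 0, 2, 0], [0, 0, -0.1, 3, 0], [0, 0, -0.2, 4, 0], [0, 0, -0.3, 4.5, 0]]]'

```text
t: 3.2
tool_pos: [0.4669, 0.1591, 0.0492]
tool_rot: [2.065, 2.368, 0.001]
contact_force: [-1.0, -1.1, 6.8]
opening: 0.0002
grip_force: 2.7
```

>>> servo_tool --increments '[[[0, 0, 0, 0.4, 0], [0, 0, 0, 0.8, 0], [0, 0, 0, 1, 0], [0, 0, 0, 1.1, 0], [0, 0, 0, 1.1, 0]]]'

```text
t: 3.7
tool_pos: [0.4667, 0.1591, 0.0382]
tool_rot: [-2.065, -2.368, 0.0]
contact_force: [-1.1, 0.3, 4.4]
opening: 0.0003
grip_force: 2.2
```

>>> servo_tool --increments '[[[0, 0, 0, 0.2, 0], [0, 0, 0, 0.4, 0], [0, 0, 0, 0.4, 0]]]'

```text
t: 4.0
tool_pos: [0.4667, 0.159, 0.0338]
tool_rot: [2.065, 2.368, 0.0]
contact_force: [-1.2, 0.2, 2.8]
opening: -0.0004
grip_force: 1.8
```

>>> servo_tool --increments '[[[0, 0, 0, 0.2, 0], [0, 0, 0, 0.4, 0], [0, 0, 0, 0.4, 0]]]'

```text
t: 4.3
tool_pos: [0.4663, 0.1589, 0.0292]
tool_rot: [-2.065, -2.367, 0.001]
contact_force: [-2.7, -0.0, 2.2]
opening: 0.0001
grip_force: 1.3
```

Run:
```python
from h import *
snap('scene','s3',(240,150,380,255),5)
```

```text
(no output)
```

View pics/s3.png

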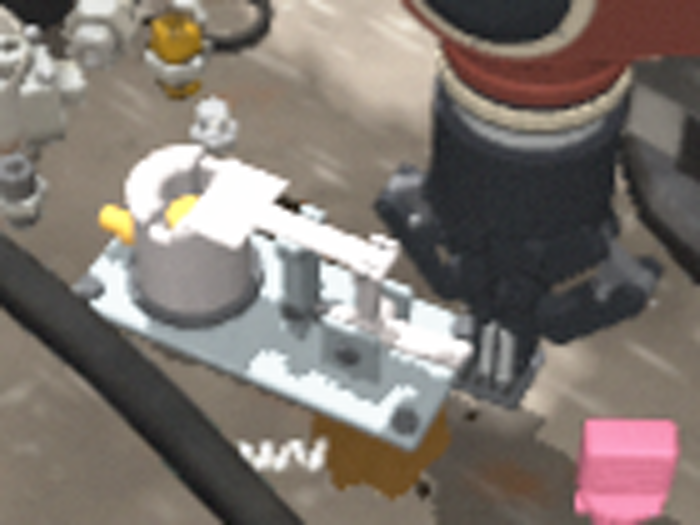

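The shutter has drawn partly back, with the brass poppet visible at (180,210), so the lever isn't fully down. I'll keep pressing.

>>> servo_tool --increments '[[[0, 0, 0, 0.2, 0], [0, 0, 0, 0.4, 0], [0, 0, 0, 0.4, 0]]]'

```text
t: 4.65
tool_pos: [0.4664, 0.1589, 0.0253]
tool_rot: [-2.065, -2.367, 0.0]
contact_force: [-0.4, 0.4, 1.8]
opening: 0.0001
grip_force: 0.8
```

>>> servo_tool --increments '[[[0, 0, 0, 0.2, 0], [0, 0, 0, 0.2, 0]]]'

```text
t: 4.85
tool_pos: [0.4666, 0.1589, 0.0235]
tool_rot: [2.065, 2.367, 0.0]
contact_force: [-0.1, -0.5, 0.8]
opening: -0.0001
grip_force: 0.5
```

>>> servo_tool --increments '[[[0, 0, 0, -0.7, 0], [0, 0, 0, -1.4, 0], [0, 0, 0, -1.4, 0]]]'

```text
t: 5.15
tool_pos: [0.4686, 0.1591, 0.0406]
tool_rot: [2.063, 2.365, 0.005]
contact_force: [0.3, -0.5, 4.9]
opening: 0.0001
grip_force: 2.4
```

Run:
```python
from h import *
import pickle
o,a,b,w=pickle.load(open('d1.pkl','rb'))
s=np.array([.6255,.181]);Y=-np.array([np.cos(.1396),np.sin(.1396)]);X=np.array([Y[1],-Y[0]])
for u,v,z in [(210,160,.076),(187,222,.076),(238,243,.076),(290,185,.076),(160,150,.072),(128,190,.072),(470,350,.03),(510,405,.017),(540,362,.017)]:
    p=atz(a,240+u/5,150+v/5,z)[:2]-s;print(u,v,'vx %.1f vy %.1f'%(p@X*1e3,p@Y*1e3))
print(ctrl.get_obs()['tool_pos'],(np.array([.4666,.1589])-s)@Y)
```

```text
210 160 vx -15.8 vy 0.1
187 222 vx 22.6 vy 10.6
238 243 vx 22.8 vy 37.4
290 185 vx -19.3 vy 41.0
160 150 vx -13.5 vy -26.3
128 190 vx 15.4 vy -25.9
470 350 vx -4.0 vy 143.1
510 405 vx 6.9 vy 169.4
540 362 vx -22.3 vy 171.5
[0.4685876  0.15914937 0.04062208] 0.16042932764844497
```

Run:
```python
from h import *
import pickle
o,a,b,w=pickle.load(open('d1.pkl','rb'))
s=np.array([.6255,.181]);Y=-np.array([np.cos(.1396),np.sin(.1396)]);X=np.array([Y[1],-Y[0]])
for u,v in [(510,405),(540,362)]:
  for z in (.01,.02,.03,.04,.05):
    p=atz(a,240+u/5,150+v/5,z)[:2]-s;print(u,z,'vx %.1f vy %.1f'%(p@X*1e3,p@Y*1e3))
o=ctrl.get_obs()
snap('scene','s4');snap('wrist','w4')
A=cv2.imread('pics/s4.png')[195:245,300:370];B=cv2.imread('pics/w4.png')[100:300,220:420]
A=cv2.resize(A,(560,400),interpolation=cv2.INTER_CUBIC)
cv2.imwrite('pics/c4.png',np.hstack([cv2.resize(A,(420,300)),cv2.resize(B,(300,300))]))
```

```text
510 0.01 vx 2.1 vy 167.7
510 0.02 vx 9.0 vy 170.1
510 0.03 vx 16.0 vy 172.6
510 0.04 vx 22.9 vy 175.1
510 0.05 vx 29.9 vy 177.5
540 0.01 vx -27.4 vy 169.8
540 0.02 vx -20.0 vy 172.2
540 0.03 vx -12.7 vy 174.7
540 0.04 vx -5.3 vy 177.1
540 0.05 vx 2.0 vy 179.5
```

View pics/c4.png

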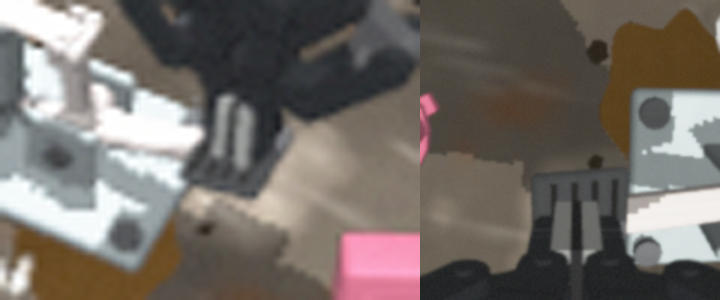

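The fingers stand squarely on the paddle. By the corner geometry, the paddle is still at about 25–30 mm, so the tips reach less far than assumed. I'll press deeper while watching force.

>>> servo_tool --increments '[[[0, 0, 0, 0.7, 0], [0, 0, 0, 1.4, 0], [0, 0, 0, 1.7, 0], [0, 0, 0, 1.7, 0]]]'

```text
t: 5.65
tool_pos: [0.4656, 0.1588, 0.0197]
tool_rot: [-2.064, -2.367, 0.002]
contact_force: [0.1, 0.6, 0.0]
opening: -0.0002
grip_force: 0.0
```

>>> servo_tool --increments '[[[0, 0, 0, 0.1, 0], [0, 0, 0, 0.3, 0], [0, 0, 0, 0.3, 0]]]'

```text
t: 5.95
tool_pos: [0.4664, 0.1589, 0.0175]
tool_rot: [-2.065, -2.367, 0.001]
contact_force: [-0.1, 0.4, 0.1]
opening: 0.0001
grip_force: 0.0
```

>>> servo_tool --increments '[[[0, 0, 0, -3, 0], [0, 0, 0, -8, 0], [0, 0, 0, -13, 0], [0, 0, 0, -18, 0], [0, 0, 0, -20.5, 0]]]'

```text
t: 6.45
tool_pos: [0.4685, 0.1594, 0.2287]
tool_rot: [2.062, 2.364, 0.01]
contact_force: [1.3, 0.7, -0.5]
opening: -0.0001
grip_force: 0.0
```

>>> servo_tool --increments '[[[4.5, 4.5, 1.4, 0, 0], [4.5, 9, 2.9, 0, 0], [4.5, 13.5, 4.3, 0, 0], [4.5, 18, 5.8, 0, 0], [4.5, 22.5, 7.2, 0, 0]]]'

```text
t: 6.95
tool_pos: [0.5074, 0.3936, 0.2228]
tool_rot: [2.065, 2.367, 0.0]
contact_force: [0.4, -0.3, 0.0]
opening: 0.0451
grip_force: 0.0
```

>>> servo_tool --increments '[[[4.5, 3, 1, 0, 8], [4.5, 5.2, 1.7, 0, 16], [4.5, 5.2, 1.7, 0, 24], [4.5, 5.2, 1.7, 0, 32], [4.5, 5.2, 1.7, 0, 36.3]]]'

```text
t: 7.45
tool_pos: [0.517, 0.4458, 0.2224]
tool_rot: [2.703, 1.602, -0.001]
contact_force: [-0.0, 1.0, -0.1]
opening: 0.0451
grip_force: 0.0
```

>>> servo_tool --increments '[[[4.5, 0, 0, 0, 0], [4.5, 0, 0, 0, 0]]]'

```text
t: 7.65
tool_pos: [0.5171, 0.4454, 0.2227]
tool_rot: [-2.698, -1.609, 0.0]
contact_force: [-0.6, 0.3, 0.9]
opening: 0.0449
grip_force: 0.0
```

Run:
```python
from h import *
import pickle
o=ctrl.get_obs();w=snap('wrist','w5');pickle.dump((o,w),open('d5.pkl','wb'))
b=snap('top','t5');a=snap('scene','s5')
print(o['tool_pos'],R.from_rotvec(o['tool_rot']).as_matrix().round(3),o['q'].round(2))
M=np.array(w['mount'])
for u,v in [(318,235),(313,300)]:
    q=np.array([u-w['cx'],v-w['cy']]);r=np.hypot(*q);c=M[:3,:3]@np.array([*(np.sin(r/w['fx'])*q/r),np.cos(r/w['fx'])])
    for x in (0,.011): print(u,v,x,(M[:3,3]+c*(x-M[0,3])/c[0]).round(4))
f=lambda im,x,y,w,h,k:cv2.resize(im[y:y+h,x:x+w],(w*k,h*k),interpolation=cv2.INTER_CUBIC)
W=cv2.imread('pics/w5.png');S=cv2.imread('pics/s5.png')
C=np.zeros((600,800,3),np.uint8);C[:,:480]=f(W,260,110,120,150,4);C[:300,480:800]=f(S,255,165,80,75,4);cv2.imwrite('pics/c5.png',C)
```

```text
[0.51708457 0.44543536 0.22268038] [[ 0.476  0.88  -0.   ]
 [ 0.88  -0.476 -0.   ]
 [-0.    -0.    -1.   ]] [0.6  0.19 1.47 0.   1.49 1.1 ]
318 235 0 [ 0.     -0.0032  0.0085]
318 235 0.011 [ 0.011  -0.0026 -0.0181]
313 300 0 [ 0.     -0.0039 -0.055 ]
313 300 0.011 [ 0.011  -0.0033 -0.071 ]
```

View pics/c5.png

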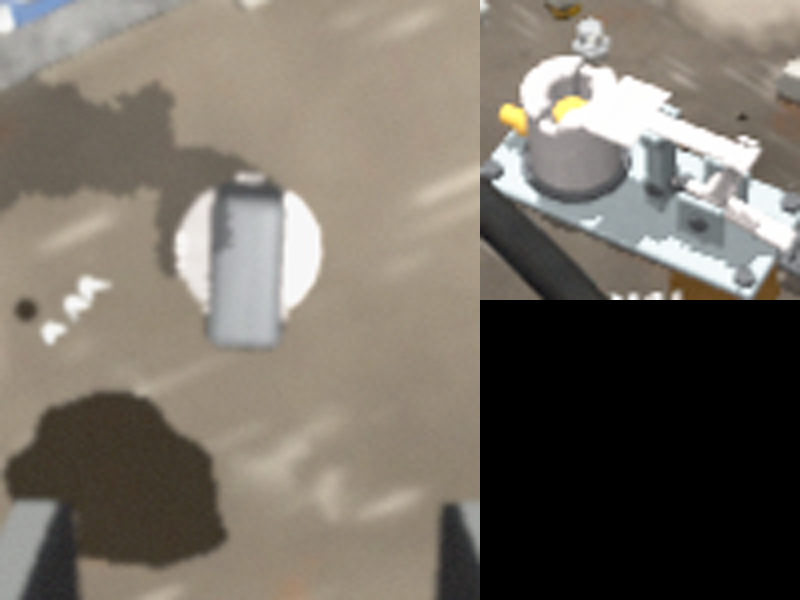

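The lever stays down and the shutter is clear of the bore, with the brass poppet showing. The key's grip is at wrist pixel (321.8,178) and aligned with the tool.

Run:
```python
from h import *
import pickle
o,w=pickle.load(open('d5.pkl','rb'));Rt=R.from_rotvec(o['tool_rot']).as_matrix()
P=lambda u,v,z:watz(w,o,260+u/4,110+v/4,z)
for n,p in dict(top=P(247,273,.0665),nl=P(207,345,.0665),nr=P(281,345,.0665),fl=P(212,200,.0665),fr=P(283,200,.0665),flL=P(175,250,.0325),flR=P(322,250,.0325)).items():
    print(n,p.round(4),'tool cm',((p-o['tool_pos'])@Rt*100).round(2))
```

```text
top [0.5157 0.4471 0.0665] tool cm [ 0.08 -0.2  15.62]
nl [0.4976 0.4354 0.0665] tool cm [-1.81 -1.23 15.62]
nr [0.5143 0.4263 0.0665] tool cm [-1.81  0.67 15.62]
fl [0.5169 0.4677 0.0665] tool cm [ 1.95 -1.07 15.62]
fr [0.5325 0.4592 0.0665] tool cm [ 1.95  0.7  15.62]
flL [0.4974 0.4563 0.0325] tool cm [ 0.02 -2.24 19.02]
flR [0.5337 0.4366 0.0325] tool cm [ 0.02  1.88 19.02]
```

>>> servo_tool --increments '[[[4.5, 0, -0.2, 4, 0], [4.5, 0, -0.2, 8, 0], [4.5, 0, -0.2, 12, 0], [4.5, 0, -0.2, 15, 0], [4.5, 0, -0.2, 15, 0]]]'

```text
t: 8.3
tool_pos: [0.5118, 0.4439, 0.0664]
tool_rot: [2.699, 1.607, -0.017]
contact_force: [-0.6, -0.8, -0.1]
opening: 0.0448
grip_force: 0.0
```

>>> servo_tool --increments '[[[4.5, 0, 0, 1, 0], [4.5, 0, 0, 2, 0], [4.5, 0, 0, 2, 0]]]'

```text
t: 8.6
tool_pos: [0.5155, 0.4465, 0.053]
tool_rot: [-2.7, -1.607, -0.0]
contact_force: [-0.4, -0.2, -0.5]
opening: 0.0452
grip_force: 0.0
```

Run:
```python
from h import *
import pickle
o=ctrl.get_obs();a=snap('scene','s6');w=snap('wrist','w6')
print(o['tool_pos'],o['contact_force'],o['opening'])
f=lambda im,x,y,w,h,k:cv2.resize(im[y:y+h,x:x+w],(w*k,h*k),interpolation=cv2.INTER_CUBIC)
C=np.hstack([f(cv2.imread('pics/s6.png'),200,260,70,75,6),f(cv2.imread('pics/w6.png'),230,150,180,225,2)])
cv2.imwrite('pics/c6.png',C)
```

```text
[0.51550032 0.44650226 0.05297892] [-0.44328177 -0.16479012 -0.52580361] 0.04524599163685232
```

View pics/c6.png

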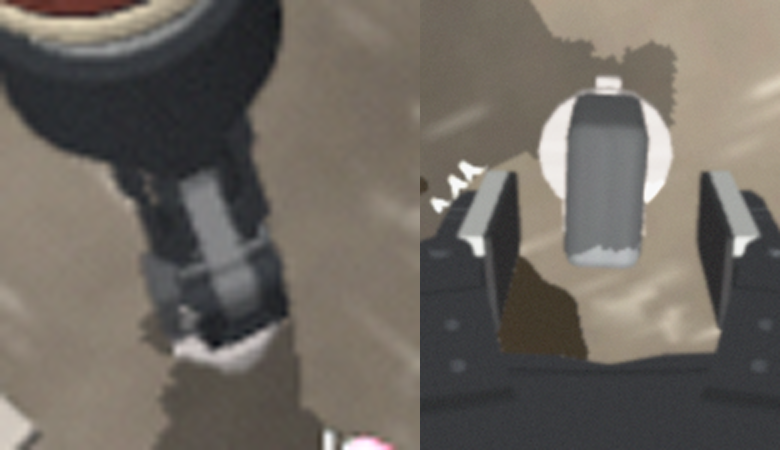

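The fingers straddle the grip, centred. One calculation gives the fingertip depth from the inner edges at (279,236) and (370,236).

Run:
```python
from h import *
d=ctrl.get_image('wrist');M=np.array(d['mount'])
def c(u,v):
    q=np.array([u-d['cx'],v-d['cy']]);r=np.hypot(*q);return M[:3,:3]@np.array([*(np.sin(r/d['fx'])*q/r),np.cos(r/d['fx'])])
a,b=c(279,236),c(370,236);k=.0452/abs(a[1]-b[1]);print(M[:3,3]+a*k,M[:3,3]+b*k)
a,b=c(310,211),c(345,211);k=.020/abs(a[1]-b[1]);print('key far top edge',M[:3,3]+a*k,M[:3,3]+b*k)
```

```text
[ 0.00683848 -0.02218274 -0.00961772] [ 0.00685054  0.02301726 -0.00971692]
key far top edge [ 0.01117463 -0.0078127   0.01734459] [0.01123358 0.0121873  0.01711451]
```

The fingertips really stand at about the TCP's level, not 19 mm ahead, so I'll go deeper with narrower fingers, watching force so as not to land on the flange.

>>> servo_tool --increments '[[[3.2, 0, 0, 0, 0], [3.2, 0, 0, 0, 0], [3.2, 0, 0, 0.2, 0], [3.2, 0, 0, 0.4, 0], [3.2, 0, 0, 0.4, 0]]]'

```text
t: 9.25
tool_pos: [0.515, 0.4462, 0.0482]
tool_rot: [2.7, 1.606, -0.001]
contact_force: [-0.9, 0.9, -0.5]
opening: 0.0321
grip_force: 0.0
```

>>> servo_tool --increments '[[[3.2, 0, 0, 0.2, 0], [3.2, 0, 0, 0.4, 0], [3.2, 0, 0, 0.4, 0]]]'

```text
t: 9.55
tool_pos: [0.5151, 0.4462, 0.0442]
tool_rot: [2.7, 1.606, -0.001]
contact_force: [0.3, -0.4, 0.5]
opening: 0.0319
grip_force: 0.0
```

>>> servo_tool --increments '[[[3.2, 0, 0, 0.2, 0], [3.2, 0, 0, 0.5, 0], [3.2, 0, 0, 0.5, 0]]]'

```text
t: 9.85
tool_pos: [0.515, 0.4462, 0.0391]
tool_rot: [2.7, 1.606, -0.002]
contact_force: [0.5, -0.3, -0.0]
opening: 0.0318
grip_force: 0.0
```

>>> servo_tool --increments '[[[1.5, 0, 0, 0, 0], [1.5, 0, 0, 0, 0], [1, 0, 0, 0, 0], [1, 0, 0, 0, 0], [1, 0, 0, 0, 0]]]' --newtons 80

```text
t: 10.35
tool_pos: [0.5154, 0.4465, 0.0399]
tool_rot: [2.7, 1.607, 0.0]
contact_force: [0.7, 0.1, 0.1]
opening: 0.0182
grip_force: 79.5
```

Grasp is good (key underside = TCP − 0.040). Lift clear of the hose, turn, and carry it near the socket for a close look.

>>> servo_tool --increments '[[[1, 0, 0, -3, 0], [1, 0, 0, -8, 0], [1, 0, 0, -13, 0], [1, 0, 0, -18, 0], [1, 0, 0, -21, 0]]]'

```text
t: 10.85
tool_pos: [0.5163, 0.4472, 0.2553]
tool_rot: [-2.699, -1.606, -0.01]
contact_force: [-0.2, 0.4, -1.1]
opening: 0.0179
grip_force: 79.2
```

>>> servo_tool --increments '[[[1, 0, 0, 0, -7.3], [1, 0, 0, 0, -14.6], [1, 0, 0, 0, -21.9], [1, 0, 0, 0, -29.2], [1, 0, 0, 0, -36.4]]]'

```text
t: 11.35
tool_pos: [0.5151, 0.4462, 0.2491]
tool_rot: [-2.057, -2.375, 0.002]
contact_force: [0.5, -0.8, -1.5]
opening: 0.0183
grip_force: 79.2
```

>>> servo_tool --increments '[[[1, -3.5, 0.8, 0, 0], [1, -7, 1.6, 0, 0], [1, -10.5, 2.4, 0, 0], [1, -14, 3.2, 0, 0], [1, -17.5, 4, 0, 0]]]'

```text
t: 11.85
tool_pos: [0.5791, 0.2772, 0.2493]
tool_rot: [-2.062, -2.369, 0.001]
contact_force: [0.7, -0.2, -0.5]
opening: 0.0181
grip_force: 79.2
```

>>> servo_tool --increments '[[[1, -3.5, 0.8, 0, 0], [1, -7, 1.6, 0, 0], [1, -10.5, 2.4, 0, 0], [1, -13.8, 3.2, 0, 0], [1, -13.8, 3.2, 0, 0]]]'

```text
t: 12.35
tool_pos: [0.6306, 0.1425, 0.2491]
tool_rot: [2.068, 2.364, -0.002]
contact_force: [0.3, -0.1, -0.7]
opening: 0.018
grip_force: 79.2
```

>>> servo_tool --increments '[[[1, 0, 0, 0, 0], [1, 0, 0, 0, 0]]]'

```text
t: 12.55
tool_pos: [0.6293, 0.1471, 0.2495]
tool_rot: [-2.062, -2.37, 0.0]
contact_force: [0.2, 0.4, -1.2]
opening: 0.0185
grip_force: 79.2
```

```bash
cat > fit.py <<'E'
from h import *
import pickle
from scipy.ndimage import map_coordinates
o=ctrl.get_obs();w=snap('wrist','w7');Rt=R.from_rotvec(o['tool_rot']).as_matrix()
print(o['tool_pos'],Rt.round(3).tolist(),o['opening'],o['grip_force'])
_,a,b,_=pickle.load(open('d1.pkl','rb'))
def pw(P):
    q=(P-o['tool_pos'])@Rt;M=np.array(w['mount']);c=(q-M[:3,3])@M[:3,:3]
    r=np.hypot(c[:,0],c[:,1]);th=np.arctan2(r,c[:,2]);return np.c_[w['cx']+w['fx']*th*c[:,0]/r,w['cy']+w['fx']*th*c[:,1]/r]
def pf(d):
    K=np.array([[d['fx'],0,d['cx']],[0,d['fy'],d['cy']],[0,0,1.]])
    return lambda P:cv2.projectPoints(P,np.array(d['rvec']),np.array(d['tvec']),K,None)[0][:,0]
Yv=np.pi+.1396
def score(im,pr,x,y,rs,exc):
    g=cv2.cvtColor(im,cv2.COLOR_BGR2GRAY).astype(float);t=np.arange(0,2*np.pi,.04)
    d=(t-Yv+np.pi)%(2*np.pi)-np.pi;t=t[np.abs(d)>1.15]   # skip shutter side
    s=(t-(Yv-np.pi/2))%np.pi;t=t[(s>.35)&(s<np.pi-.35)] # skip slots
    v=[map_coordinates(g,pr(np.c_[x+r*np.cos(t),y+r*np.sin(t),0*t+.072])[:,::-1].T,order=1) for r in rs]
    return np.mean(v[1])*2-np.mean(v[0])-np.mean(v[2])
for n,f,pr in [('wrist','w7',pw),('scene','s5',pf(a)),('top','t5',pf(b))]:
    im=cv2.imread(f'pics/{f}_full.png')
    for rs in [(.0105,.021,.0315)]:
        xs=np.arange(.610,.641,.001);ys=np.arange(.166,.197,.001)
        S=np.array([[score(im,pr,x,y,rs,0) for y in ys] for x in xs]);i=np.unravel_index(S.argmax(),S.shape)
        m=S>S.max()-.04*abs(S.max());X,Yg=np.meshgrid(xs,ys,indexing='ij')
        print(n,S.max().round(1),xs[i[0]],ys[i[1]],'mean',X[m].mean().round(4),Yg[m].mean().round(4),m.sum())
E
python3 fit.py
```

```text
[0.62927698 0.14710149 0.24946481] [[-0.138, 0.99, -0.001], [0.99, 0.138, 0.0], [0.0, -0.001, -1.0]] 0.018542392659533252 79.19885873794556
wrist 92.8 0.629 0.17800000000000002 mean 0.6295 0.178 4
scene 198.7 0.629 0.18200000000000002 mean 0.6286 0.1823 7
top 136.4 0.63 0.18100000000000002 mean 0.63 0.181 3
```

```bash
cat > asc.py <<'E'
exec(open('fit.py').read().split("for n,f,pr")[0].replace("snap('wrist','w7')","snap('wrist','w8')"))
Yd=np.array([np.cos(Yv),np.sin(Yv)]);Xd=np.array([Yd[1],-Yd[0]])
g=np.arange(-36,37,2)/1e3
for f,pr in [('w8',pw),('s5',pf(a))]:
    im=cv2.GaussianBlur(cv2.cvtColor(cv2.imread(f'pics/{f}_full.png'),6),(0,0),.5).astype(float)
    print(f,'cols vx -36..36, rows vy -36.. about (.6275,.181)')
    for y in g:
        P=np.array([[*(np.array([.6275,.181])+x*Xd+y*Yd),.072] for x in g])
        v=map_coordinates(im,pr(P)[:,::-1].T,order=1)
        print('%4d '%(y*1e3)+''.join(' .:-=+*#%@'[min(9,int(k/25.6))] *2 for k in v))
E
python3 asc.py
```

```text
[0.62928552 0.14734803 0.24961911] [[-0.139, 0.99, -0.0], [0.99, 0.139, 0.0], [0.0, -0.0, -1.0]] 0.01841340086934069 79.19934511184692
w8 cols vx -36..36, rows vy -36.. about (.6275,.181)
 -36 ++++++++####******##@@@@@@@@@@@@@@@@@@@@@@%%####%%@@@@@@@@@@@@##********%%
 -34 ++++++++##**********%%@@@@@@@@@@@@@@@@@@%%%%%%##%%@@@@@@@@@@@@##********##
 -32 ++++++++%%##******##@@@@@@@@@@@@%%%%@@@@@@%%%%##@@@@@@@@@@@@@@%%********##
 -30 ++++++++%%@@%%####%%@@@@@@@@@@@@@@@@@@@@@@%%%%##%%@@@@@@@@@@@@@@%%####%%%%
 -28 ++++++++%%@@@@@@@@@@@@@@@@@@@@@@@@@@@@@@@@@@@@####%%@@@@@@@@@@@@@@@@@@@@@@
 -26 ++++++++%%@@@@@@@@@@@@@@@@@@@@@@@@@@@@@@@@@@@@@@%%%%%%@@@@@@@@@@@@@@@@@@@@
 -24 ++++++++%%@@@@@@@@@@@@@@@@@@@@@@@@@@@@@@@@@@@@@@@@@@%%##@@@@@@@@@@@@@@@@@@
 -22 ++++++++%%@@@@@@@@@@@@@@@@@@@@@@@@@@@@@@@@@@@@@@@@@@@@%%##%%@@@@@@@@@@@@@@
 -20 ++++++++%%@@@@@@@@@@@@@@@@@@@@@@@@@@@@@@@@@@@@@@@@@@@@@@%%####@@@@@@@@@@@@
 -18 ++++++++%%@@@@@@@@@@@@@@@@@@@@@@@@@@@@@@@@@@@@@@@@@@@@@@@@%%**%%@@@@@@@@@@
 -16 ++++++++%%@@@@@@@@@@@@@@@@@@@@@@@@@@@@@@@@@@@@@@@@@@@@@@@@@@##**%%@@@@@@@@
 -14 ++++++++%%@@@@@@@@@@@@@@@@@
[... 4360 characters left out ...]
##%%%%@@@@@@@@@@@@@@@@@@@@@@@@@@@@@@@@@@@@@@##**++++++++++++
  22 ==++++++++**%%@@@@@@@@@@@@@@@@@@@@@@@@@@@@@@@@@@@@@@@@@@@@##**++++++++++++
  24 ==++++++++**%%@@@@@@@@@@@@@@@@@@@@@@@@@@@@@@@@@@@@@@@@@@@@%%**++++++++++++
  26 ====++++++**%%@@@@@@@@@@@@@@@@@@@@@@@@@@@@@@@@@@@@@@@@@@@@%%**++++++++++++
  28 ==++++++++++%%@@@@@@@@@@@@@@@@@@@@@@@@@@@@@@@@@@@@@@@@@@@@%%**++++++++++++
  30 ++++++++++**%%@@@@@@@@@@@@@@@@@@@@@@@@@@@@@@@@@@@@@@@@@@@@%%**++++++++++++
  32 ++++++++++**%%@@@@@@@@@@@@@@@@@@@@@@@@@@@@@@@@@@@@@@@@@@@@%%**++++++++++++
  34 ++++++++++**##@@@@@@@@@@@@@@@@@@@@@@@@@@@@@@@@@@@@@@@@@@@@%%**++++++++++++
  36 ++++++++++**%%@@@@@@@@@@@@@@@@@@@@@@@@@@@@@@@@@@@@@@@@@@@@%%**++++++++++++
```

Fits from the three cameras put the socket axis at about (0.629, 0.1805), yaw 8°, within the fit tolerance. Moving over it and descending with force watch.

>>> servo_tool --increments '[[[1, 1.6, 0.2, 0, 0], [1, 3.2, 0.4, 2, 0], [1, 3.2, 0.4, 6, 0], [1, 3.2, 0.4, 10, 0], [1, 3.2, 0.4, 12.5, 0]]]'

```text
t: 13.15
tool_pos: [0.6271, 0.1804, 0.1211]
tool_rot: [-2.059, -2.369, 0.005]
contact_force: [-0.3, -0.7, -3.0]
opening: 0.0182
grip_force: 79.2
```

>>> servo_tool --increments '[[[1, 0, 0, 0.3, 0], [1, 0, 0, 0.8, 0], [1, 0, 0, 1.2, 0], [1, 0, 0, 1.4, 0], [1, 0, 0, 1.4, 0]]]'

```text
t: 13.65
tool_pos: [0.63, 0.1787, 0.1121]
tool_rot: [2.062, 2.368, 0.002]
contact_force: [-0.3, 0.4, -1.1]
opening: 0.0182
grip_force: 79.2
```

>>> servo_tool --increments '[[[1, 0, 0, 0.2, 0], [1, 0, 0, 0.4, 0], [1, 0, 0, 0.5, 0], [1, 0, 0, 0.5, 0]]]'

```text
t: 14.05
tool_pos: [0.6291, 0.1785, 0.1055]
tool_rot: [-2.063, -2.369, 0.001]
contact_force: [0.5, 0.6, -1.6]
opening: 0.0184
grip_force: 79.2
```

>>> servo_tool --increments '[[[1, 0, 0, 0.2, 0], [1, 0, 0, 0.4, 0], [1, 0, 0, 0.6, 0], [1, 0, 0, 0.6, 0]]]'

```text
t: 14.45
tool_pos: [0.629, 0.1785, 0.0992]
tool_rot: [-2.063, -2.369, 0.001]
contact_force: [0.2, 0.4, -0.8]
opening: 0.0183
grip_force: 79.2
```

>>> servo_tool --increments '[[[1, 0, 0, 0.2, 0], [1, 0, 0, 0.4, 0], [1, 0, 0, 0.6, 0], [1, 0, 0, 0.7, 0], [1, 0, 0, 0.7, 0]]]'

```text
t: 14.95
tool_pos: [0.6294, 0.1786, 0.0933]
tool_rot: [2.063, 2.369, 0.0]
contact_force: [-1.7, -1.0, 1.8]
opening: 0.0184
grip_force: 79.7
```

>>> servo_tool --increments '[[[1, 0, 0, 0.2, 0], [1, 0, 0, 0.4, 0], [1, 0, 0, 0.5, 0], [1, 0, 0, 0.5, 0]]]'

```text
t: 15.35
tool_pos: [0.6295, 0.1786, 0.0884]
tool_rot: [2.063, 2.369, 0.0]
contact_force: [-2.6, -0.1, 6.6]
opening: 0.0183
grip_force: 80.2
```

>>> servo_tool --increments '[[[1, 0, 0, 0.2, 0], [1, 0, 0, 0.3, 0], [1, 0, 0, 0.4, 0], [1, 0, 0, 0.4, 0]]]' --newtons 110

```text
t: 15.75
tool_pos: [0.6296, 0.1786, 0.0851]
tool_rot: [2.063, 2.369, 0.0]
contact_force: [-5.1, -1.0, 9.1]
opening: 0.0173
grip_force: 111.7
```

>>> servo_tool --increments '[[[1, 0, 0, 0.1, 0], [1, 0, 0, 0.2, 0], [1, 0, 0, 0.2, 0]]]'

```text
t: 16.05
tool_pos: [0.6296, 0.1786, 0.0845]
tool_rot: [2.063, 2.369, -0.0]
contact_force: [-7.1, -1.8, 13.8]
opening: 0.0175
grip_force: 112.6
```

Flange is home (force jumped). Ease the side load and turn clockwise.

>>> servo_tool --increments '[[[1, 0, -0.1, 0, 0], [1, 0, -0.15, 0, 5], [1, 0, -0.15, 0, 12], [1, 0, -0.15, 0, 19], [1, 0, -0.15, 0, 26]]]'

```text
t: 16.55
tool_pos: [0.63, 0.1788, 0.0844]
tool_rot: [2.546, 1.837, 0.008]
contact_force: [-1.4, 0.1, 10.2]
opening: 0.0176
grip_force: 111.9
```

>>> servo_tool --increments '[[[1, 0, 0, 0, 6], [1, 0, 0, 0, 12], [1, 0, 0, 0, 18], [1, 0, 0, 0, 24], [1, 0, 0, 0, 24]]]'

```text
t: 17.05
tool_pos: [0.6298, 0.179, 0.0844]
tool_rot: [2.872, 1.273, 0.008]
contact_force: [-1.2, 1.3, 8.2]
opening: 0.0181
grip_force: 112.0
```

```bash
cat > st.py <<'E'
from h import *
o=ctrl.get_obs();m=R.from_rotvec(o['tool_rot']).as_matrix()
print(o['t'],o['tool_pos'].round(4),'yaw y',np.degrees(np.arctan2(m[1,1],m[0,1])).round(2),o['contact_force'].round(1),o['wrist_torque'].round(2),o['opening'])
E
python3 st.py
```

```text
17.05 [0.6298 0.179  0.0844] yaw y -42.19 [-1.2  1.3  8.2] [ 0.09  0.23 -0.02] 0.018053279046724765
```

>>> servo_tool --increments '[[[1, 0, 0, 0.05, 6], [1, 0, 0, 0.1, 12], [1, 0, 0, 0.1, 18], [1, 0, 0, 0.1, 24], [1, 0, 0, 0.1, 27]]]'

```text
t: 17.55
tool_pos: [0.6291, 0.1809, 0.0844]
tool_rot: [-3.086, -0.566, -0.006]
contact_force: [-5.8, 6.2, 14.3]
opening: 0.0179
grip_force: 112.7
```

>>> servo_tool --increments '[[[1, 0, 0, 0, 2], [1, 0, 0, 0, 4], [1, 0, 0, 0, 5], [1, 0, 0, 0, 5]]]'

```text
t: 17.95
tool_pos: [0.629, 0.1812, 0.0845]
tool_rot: [-3.107, -0.438, -0.006]
contact_force: [-5.9, 5.3, 14.0]
opening: 0.0176
grip_force: 112.9
```

```bash
python3 st.py
```

```text
17.95 [0.629  0.1812 0.0845] yaw y -73.94 [-5.9  5.3 14. ] [1.06 1.1  0.78] 0.017608223080673727
```

>>> servo_tool --increments '[[[1, 0, 0, 0, 2], [1, 0, 0, 0.05, 4], [1, 0, 0, 0.05, 4], [1, 0, 0, 0.05, 4]]]'

```text
t: 18.35
tool_pos: [0.629, 0.1815, 0.0845]
tool_rot: [-3.12, -0.336, -0.006]
contact_force: [-5.9, 6.3, 16.1]
opening: 0.0173
grip_force: 114.8
```

```bash
python3 st.py
```

```text
18.35 [0.629  0.1815 0.0845] yaw y -77.69 [-5.9  6.3 16.1] [1.1  1.33 2.02] 0.017328277094985245
```

The turn torque has risen from 0.8 to 2.0 N·m, so the key is at the stop, and its flange is down with force beyond the spring's. Hold and check briefly, then hand in.

>>> servo_tool --increments '[[[1, 0, 0, 0, 0], [1, 0, 0, 0, 0], [1, 0, 0, 0, 0], [1, 0, 0, 0, 0], [1, 0, 0, 0, 0]]]'

```text
t: 18.85
tool_pos: [0.629, 0.1815, 0.0845]
tool_rot: [-3.12, -0.336, -0.006]
contact_force: [-6.7, 5.1, 15.3]
opening: 0.0174
grip_force: 114.8
```

```bash
python3 st.py; python3 -c "
from station import ctrl
print(ctrl.finish_job())"
```

```text
18.85 [0.629  0.1815 0.0845] yaw y -77.69 [-6.7  5.1 15.3] [1.07 1.32 1.98] 0.0174383642515275
the job is handed in; nothing more can be done
None
```

I handed the job in at 18.9 s: the lever was last seen latched down with the shutter clear, and by force and torque readings the key is turned clockwise to the stop, still gripped and pressed home (no picture was viewed after the insertion).

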